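# Gather the marked discs in the tote's corner for the count camera

## Task

First set the count camera's focus: turn the black focus knob until its pointer stands at the raised index mark. Then pick up the tote by its handle, carry it level over to the dark square mat, and above the middle of the mat tilt it by about 30 degrees towards its corner with the round ear, so that all five loose steel discs slide together into that corner. Finish while still holding the tote there, tilted, still and clear of the bench; do not put it down or let go, spill no disc and leave the other things on the bench alone.

Things in the scene. Friction and masses are not known exactly. Their poses are not given: they have to be found in the camera images.
- focus_knob (a joint): Focus knob of the count camera: black, on top of the white focus box, turning about a vertical axis; the joint value (rad, 0 to 3.0) grows CLOCKWISE seen from above. A little friction (0.04 N m) keeps it where it is left. It is turned by its grip bar, an upright fin 50 mm long (along its pointer), 14 mm thick and 34 mm tall.
- knob_grip (a point): On the knob's axis, inside the grip bar, 78 mm above the bench, the height at which to pinch the bar. The bar's top is 12 mm above this point; below it, a round skirt of 26 mm radius has its top 22 mm lower. Its x axis runs along the bar towards the pointer, z up.
- knob_pointer (a point): Tip of the knob's thin black pointer, 44 mm from the knob's axis, 53 mm above the bench. Turns with the knob. (The bar's top has a white line on the pointer's half.)
- index_mark (a point): The index mark: inner end of a raised dark steel tab (12 mm long, 6 mm wide, 8 mm high) on the aluminium ring around the knob, 44 mm from the knob's axis. The pointer is on the index when its tip meets this point. The mark lies 0.5 to 1.4 rad clockwise of where the pointer starts.
- tote_grip (a point): Middle of the tote's handle, on the tote's centre line, 105 mm above the tote's underside. The tote is an open grey plastic box, outside 220 mm (its x) by 160 mm (its y) by 55 mm high, walls and floor 4 mm, smooth inside, 0.25 to 0.4 kg empty, 0.16 kg more with its discs. The handle is a bar 220 mm long along the tote's x, 14 mm thick (y) and 22 mm tall (z), carried by a post at each end, with free space under it. Axes: those of the tote, z up when it stands.
- tote_corner (a point): Inside floor corner of the tote at the ear: the tote's (-x, +y) corner, at (-106, +76, -101) mm from the handle's middle in the tote's axes. This corner alone has a flat round ear (40 mm across, 5 mm thick) sticking out at the rim.
- tote_low (a point): Underside of the tote at the same (ear) corner, at (-110, +80, -105) mm from the handle's middle: the lowest point of the tote when it is tilted towards that corner.
- mat: Count mat on the bench: a square dark rubber sheet with a thin aluminium border, 200 by 200 mm, 2 mm thick, fixed. Origin at the centre of its underside. It lies on the other side of the focus box from the tote.
- focus_box: White control box under the knob, 120 by 120 mm, 45 mm high, fixed. Origin at the centre of its underside.
- lens_cap_mid (a point): Bystander: black lens cap, open dish 76 mm across, 14 mm high. Point at its centre.
- rule_mid (a point): Bystander: flat steel rule 220 by 30 by 4 mm. Point at its centre.
- cleaner_mid (a point): Bystander: small white bottle, 54 mm across, 130 mm high. Point half-way up.
- disc0_mid (a point): One of five equal loose steel discs lying flat in the tote, 26 mm across, 8 mm thick, 32 g. Point at its centre. The discs are slightly oily (friction on the tote about 0.11 to 0.17) and start to slide at a tilt of 6 to 10 degrees.
- disc1_mid (a point): One of five equal loose steel discs lying flat in the tote, 26 mm across, 8 mm thick, 32 g. Point at its centre. The discs are slightly oily (friction on the tote about 0.11 to 0.17) and start to slide at a tilt of 6 to 10 degrees.
- disc2_mid (a point): One of five equal loose steel discs lying flat in the tote, 26 mm across, 8 mm thick, 32 g. Point at its centre. The discs are slightly oily (friction on the tote about 0.11 to 0.17) and start to slide at a tilt of 6 to 10 degrees.
- disc3_mid (a point): One of five equal loose steel discs lying flat in the tote, 26 mm across, 8 mm thick, 32 g. Point at its centre. The discs are slightly oily (friction on the tote about 0.11 to 0.17) and start to slide at a tilt of 6 to 10 degrees.
- disc4_mid (a point): One of five equal loose steel discs lying flat in the tote, 26 mm across, 8 mm thick, 32 g. Point at its centre. The discs are slightly oily (friction on the tote about 0.11 to 0.17) and start to slide at a tilt of 6 to 10 degrees.
Not all that is in view belongs to the job. There is more than one size of the focus_box; the one meant has the size given above.

How it is judged:
By the outcome, as a careful person would: the job done as asked, in the order asked, and still so for the second after the job is handed in, while the arm keeps its last pose, push and grip.
It also fails if it takes over 69 s, if anything falls off the work surface, if the arm or the gripper's body presses on something with over 40 N, if the wrist force passes 120 N, or if a joint passes its speed limit or range.

## Robot

A 6-joint arm with a two-finger parallel gripper is mounted at the origin on the work surface. World frame = base frame: x ahead of the robot, y to its left, z up, the work surface at z = 0. Lengths are in m, angles in rad, forces in N, time in s.
With the tool pointing down it reaches from about 0.35 to 0.775 m from the base axis. Payload 5.5 kg.
Tool frame: the origin (TCP) lies midway between the tips of the shut fingers; the grasp point (between the pads) lies 19 mm behind it; z points along the fingers, y is the line along which they close (so a half turn about z gives the same grasp; the last joint's range is limited). The gripper opens to 85 mm and grips with 20 to 120 N. Pads are 22 mm wide; open, the fingers measure 114 mm over their backs; the gripper's body (76 mm by 85 mm) begins 54 mm behind the grasp point. The pads swing forward as they close: fully open they stand 13 mm farther back than shut.
Start: joints at [1.046, 0.313, 0.046, 1.304, 0, 1.431], TCP at [0.216, 0.533, 0.231] pointing down, gripper open.
Joint ranges: [-2.76, 2.76], [-0.86, 1.69], [-1.03, 1.26], [-2.2, 2.34], [-1.47, 1.5], [-3.14, 3.14]. Speed limits (rad/s): [2.57, 2.57, 3.14, 3.14, 3.14, 3.14].

## Interface

Orientations are given as a unit quaternion [w, x, y, z].
In Python, from workcell import env gives the robot as it stands. The module is installed in compiled form; this text tells all that it offers.
- The arm moves only by the tool servo_tool, never from a script. Its argument "increments" is a list of rows, each an object of numbers: "grip": the closure, from 0 (fully open) to 1 (shut); "x", "y", "z": the shift along the tool's x, y, z in mm; "roll": the turn about the tool's z in degrees. In form: [{"grip": .., "x": .., "y": .., "z": .., "roll": ..}, ...]. A call has 1 to 5 rows; each row shifts and turns the commanded pose from where the row before left it, along the tool's axes as they then stand; what a row does not reach is not made up. A row lasts 1/12 s, in which the tool goes at most 41.7 mm and 7.16 degrees, less where a joint would pass 70% of its speed; a pose out of reach is approached as far as the arm can. A call is refused whole if a number of a shift passes 41.7 or a number of a turn 7.16, either way. A call with a gripper value outside its range is refused whole. The fingers move at their own pace and stop on an object; "grip_force" is the grip in N (left out, the last holds). Time passes only in rows, so rows that do not move let the fingers close. It gives the time, the measured TCP pose, the force, the opening and the grip force at its end, in the units of the state.
- env.get_state(): the state, without advancing time (a new reading comes with each control period).
- env.read_camera(name): name is "scene" or "top"; returns the picture (480x640x3 uint8, red, green, blue); there is no depth.
- env.get_calibration(name): a dict with "vertical_fov" (degrees; the focal length in pixels is half the picture's height over the tangent of half this angle, whatever the lens; pixels are square), "cx", "cy" (the principal point, pixels), "k1" (the pictures are not rectified: a ray, as slopes to the right and down, at radius r is drawn at 1 + k1 r^2 times it, then the intrinsics apply), "rvec" (rotation vector, rad) and "tvec" (3), from world to camera coordinates, as OpenCV has them. Camera axes: x right, y down, z forward; pixel columns grow to the right and rows downward; lengths in m; the calibration is good to about 2 mm. A picture is of the moment at which its call begins. get_calibration takes no time and is no camera call.
- env.hand_in(): hands the job in; it is judged then, once.
The state is a dict: "clock": time; "joint_pos": joint angles; "qvel": joint speeds; "tau": joint torques, N m; "tcp_pos": TCP position; "orientation": TCP orientation; "wrist_force": force on the tool from outside, world axes, zero at the start; "ft_torque": the same for the moment, N m; "finger_gap": finger opening in m; "grip_force": force on a finger pad.
Only numpy, scipy, OpenCV 4.12 (cv2) and the standard library are available. Lean on these libraries where they do the work, as an engineer would, in place of code of your own. Each camera call takes 0.05 s, during which the arm holds its last target. There are 200 camera calls.

## Working session

There is one attempt and no reset: what is moved stays moved. The work goes in short steps, Python scripts to look and compute and a tool call to move; the robot and the scene stay as the last step left them, time stands still between calls to the robot, and variables do not carry over. Pictures are saved under pics/ and viewed, at most 10 in all, crops included, and the job is handed in when it is done.

Besides the shell and the picture viewer there is one more tool, called as a command line: name --argument value ..., lists and objects as JSON in quotes. servo_tool: Moves the arm, as the interface text tells. Its arguments: {"type":"object","properties":{"increments":{"type":"array"},"grip_force":{"type":"number"}},"required":["increments"]}

```bash
mkdir -p pics
cat > h.py <<'E'
import numpy as np, cv2
from workcell import env
def cam(n):
    c=env.get_calibration(n); f=240/np.tan(np.radians(c["vertical_fov"])/2)
    K=np.array([[f,0,c["cx"]],[0,f,c["cy"]],[0,0,1.]]); R=cv2.Rodrigues(np.array(c["rvec"],float))[0]
    return K,np.array([c["k1"],0,0,0.]),R,np.array(c["tvec"],float).ravel()
def pix2w(n,uv,z):
    K,D,R,t=cam(n); p=cv2.undistortPoints(np.array(uv,float).reshape(-1,1,2),K,D).reshape(-1,2)
    d=np.c_[p,np.ones(len(p))]@R; o=-R.T@t
    return o+d*((z-o[2])/d[:,2])[:,None]
def w2pix(n,X):
    K,D,R,t=cam(n); return cv2.projectPoints(np.array(X,float).reshape(-1,1,3),cv2.Rodrigues(R)[0],t,K,D)[0].reshape(-1,2)
def shot(n,f,crop=None,s=1):
    im=env.read_camera(n)[:,:,::-1].copy()
    cv2.imwrite(f"pics/raw_{f}",im)
    if crop: x,y,w,h=crop; im=im[y:y+h,x:x+w]
    im=cv2.resize(im,None,fx=s,fy=s,interpolation=cv2.INTER_CUBIC); cv2.imwrite("pics/"+f,im); return im
E
python3 - <<'E'
from h import *
shot("top","t0.png");shot("scene","s0.png")
for n in("top","scene"):
    K,D,R,t=cam(n);print(n,-R.T@t,R[2],D[0],K[0,0])
s=env.get_state();print(s["orientation"],s["tcp_pos"],s["finger_gap"])
E
```

```text
top [0.29676633 0.00644015 1.1557991 ] [ 0.23079661 -0.00543838 -0.97298682] -0.01281514093861504 459.245247372709
scene [ 1.11207414 -0.59388732  0.64952556] [-0.58835901  0.58261556 -0.5607074 ] -0.061265475893966234 485.32105477514
[-2.81197431e-04  1.91196874e-01  9.81551353e-01 -7.85559965e-04] [0.21560863 0.53255975 0.23048024] 0.0856238430388855
```

View pics/t0.png

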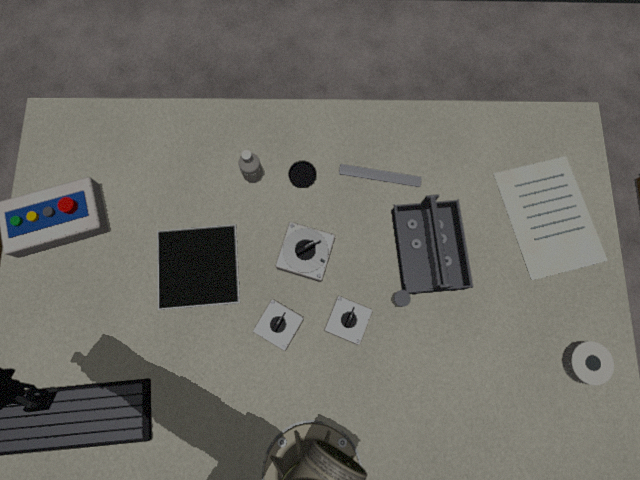

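View pics/s0.png

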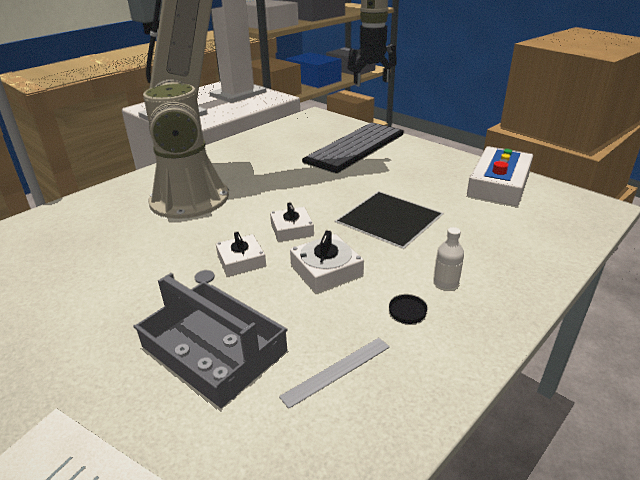

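Run:
```python
from h import *
im=cv2.imread("pics/raw_t0.png")
a=cv2.resize(im[215:290,265:345],None,fx=5,fy=5,interpolation=cv2.INTER_CUBIC)
b=cv2.resize(im[185:310,380:480],None,fx=4,fy=4,interpolation=cv2.INTER_CUBIC)
c=np.zeros((500,800,3),np.uint8);c[:375,:400]=a;c[:500,400:]=b;cv2.imwrite("pics/c0.png",c)
print("box corners z.045",pix2w("top",[(293,224),(335,236),(320,280),(277,267)],.045))
print("ptr",pix2w("top",[(321,240)],.053),"mark",pix2w("top",[(322,261)],.053))
print("mat",pix2w("top",[(159,230),(236,226),(238,302),(160,307)],.002))
print("handle",pix2w("top",[(432,196),(440,288)],.116))
```

```text
box corners z.045 [[ 0.58239018  0.05084814  0.045     ]
 [ 0.55235952 -0.05386303  0.045     ]
 [ 0.44252649 -0.01681709  0.045     ]
 [ 0.47373252  0.08824586  0.045     ]]
ptr [[ 0.54019312 -0.01893037  0.053     ]] mark [[ 0.48789375 -0.02143174  0.053     ]]
mat [[0.57507356 0.39847576 0.002     ]
 [0.58708431 0.20003409 0.002     ]
 [0.39186889 0.18652181 0.002     ]
 [0.37823124 0.37984487 0.002     ]]
handle [[ 0.63520621 -0.28143006  0.116     ]
 [ 0.41654297 -0.28772477  0.116     ]]
```

View pics/c0.png

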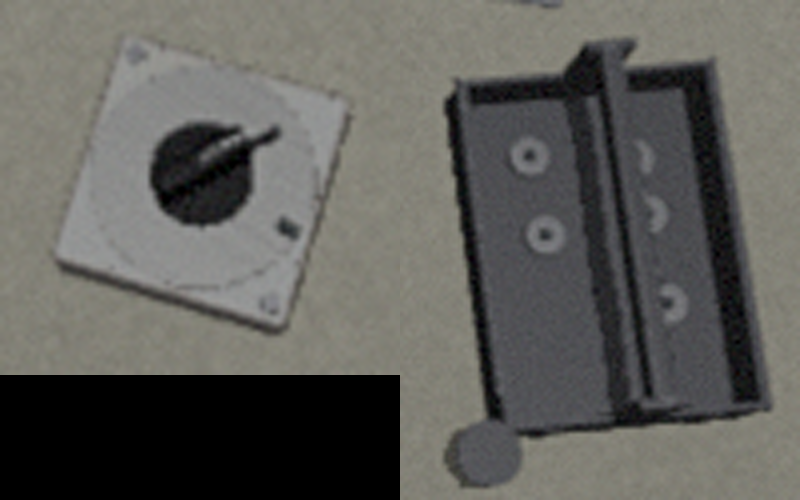

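The wanted box is the large one. Candidates in the top view are (306,251) at 120 mm, (278,324) small and (348,320) small. In the crop the knob's pointer tip is at full-image (320.4,241.2), the skirt centre at (305.4,249.8) and the mark's inner end at (321.4,259.8). The tote's rim corners are (393,205.5), (458.2,200), (472.5,286.7) and (406,293.7), with the ear at bottom left.

```bash
cat >> h.py <<'E'
from scipy.spatial.transform import Rotation as Ro
def Rt(): return Ro.from_quat(env.get_state()["orientation"],scalar_first=True).as_matrix()
def rep(target=None):
    s=env.get_state(); R=Rt(); p=np.array(s["tcp_pos"])
    print("t",round(s["clock"],2),"tcp",p.round(4),"q",np.round(s["joint_pos"],3),"gap",round(s["finger_gap"],4),"F",np.round(s["wrist_force"],1),"gf",round(s["grip_force"],1))
    print("R cols x",R[:,0].round(3),"y",R[:,1].round(3),"z",R[:,2].round(3),"ang x %.1f"%np.degrees(np.arctan2(R[1,0],R[0,0])))
    if target is not None: print("need mm tool",(1000*R.T@(np.array(target)-p)).round(1))
E
python3 - <<'E'
from h import *
from scipy.optimize import minimize
c=pix2w("top",[(293,224),(335,236),(320,280),(277,267)],.045).mean(0);print("box",c)
sk=pix2w("top",[(305.4,249.8)],.056)[0];pt=pix2w("top",[(320.4,241.2)],.053)[0];mk=pix2w("top",[(321.4,259.8)],.053)[0]
print("skirt",sk)
for o in(c,sk):
    for q in(pt,mk):
        d=q-o;print(np.hypot(*d[:2]),np.degrees(np.arctan2(d[1],d[0])))
r=pix2w("top",[(393,205.5),(458.2,200),(472.5,286.7),(406,293.7)],.055);print(r)
L=np.array([[110,80],[110,-80],[-110,-80],[-110,80]])/1000
def f(v):
    C,S=np.cos(v[2]),np.sin(v[2]);return ((L@np.array([[C,S],[-S,C]])+v[:2]-r[:,:2])**2).sum()
s=minimize(f,[.52,-.28,0],method="Nelder-Mead",options=dict(xatol=1e-6,fatol=1e-10));print("tote",s.x,np.degrees(s.x[2]),np.sqrt(s.fun))
h=pix2w("top",[(432,196),(438.5,288)],.116);print(h.mean(0))
rep([c[0],c[1],.14])
E
```

```text
box [0.51275218 0.01710347 0.045     ]
skirt [0.51479594 0.01916893 0.056     ]
0.0423145162002168 -54.76692330737782
0.04306154730798471 -120.58154699643805
0.04291801509665427 -58.589125586834506
0.04588497630563938 -121.46646704738373
[[ 0.62936614 -0.1990087   0.055     ]
 [ 0.64504536 -0.36388102  0.055     ]
 [ 0.42709079 -0.38369128  0.055     ]
 [ 0.40950106 -0.22252957  0.055     ]]
tote [ 0.52775086 -0.29227752  0.09971744] 5.713388493849041 0.004408977488042693
[ 0.52586584 -0.28286905  0.116     ]
t 0.1 tcp [0.2156 0.5326 0.2305] q [1.046 0.314 0.045 1.304 0.    1.431] gap 0.0856 F [-0.4  0.5  0.6] gf 0.0
R cols x [-0.927  0.375  0.   ] y [ 0.375  0.927 -0.002] z [-0.001 -0.001 -1.   ] ang x 158.0
need mm tool [-468.9 -366.1   91. ]
```

servo_tool --increments '[{"grip": 0,"x": -31,"y": -24,"z": 0,"roll": 0},{"grip": 0,"x": -31,"y": -24,"z": 0,"roll": 0},{"grip": 0,"x": -31,"y": -24,"z": 0,"roll": 0},{"grip": 0,"x": -31,"y": -24,"z": 0,"roll": 0},{"grip": 0,"x": -31,"y": -24,"z": 0,"roll": 0}]'

```text
clock: 0.52
tcp_pos: [0.3146, 0.3619, 0.2309]
orientation: [-0.0, 0.191, 0.982, -0.0]
wrist_force: [1.2, -0.5, 0.0]
finger_gap: 0.0855
grip_force: 0.0
```

servo_tool --increments '[{"grip": 0,"x": -31,"y": -24,"z": 0,"roll": 0},{"grip": 0,"x": -31,"y": -24,"z": 0,"roll": 0},{"grip": 0,"x": -31,"y": -24,"z": 0,"roll": 0},{"grip": 0,"x": -31,"y": -24,"z": 0,"roll": 0},{"grip": 0,"x": -31,"y": -24,"z": 0,"roll": 0}]'

```text
clock: 0.93
tcp_pos: [0.4134, 0.1924, 0.2311]
orientation: [-0.0, 0.191, 0.982, 0.0]
wrist_force: [0.5, -0.3, -0.2]
finger_gap: 0.0857
grip_force: 0.0
```

servo_tool --increments '[{"grip": 0,"x": -31,"y": -24,"z": 0,"roll": 0},{"grip": 0,"x": -31,"y": -24,"z": 0,"roll": 0},{"grip": 0,"x": -31,"y": -24,"z": 0,"roll": 0},{"grip": 0,"x": -31,"y": -24,"z": 0,"roll": 0},{"grip": 0,"x": -31,"y": -24,"z": 0,"roll": 0}]'

```text
clock: 1.35
tcp_pos: [0.5121, 0.0228, 0.231]
orientation: [-0.0, 0.191, 0.982, 0.0]
wrist_force: [-0.5, -0.4, 0.3]
finger_gap: 0.0858
grip_force: 0.0
```

servo_tool --increments '[{"grip": 0,"x": 0,"y": 0,"z": 0,"roll": 6.9},{"grip": 0,"x": 0,"y": 0,"z": 0,"roll": 6.9},{"grip": 0,"x": 0,"y": 0,"z": 0,"roll": 6.9},{"grip": 0,"x": 0,"y": 0,"z": 0,"roll": 6.9},{"grip": 0,"x": 0,"y": 0,"z": 0,"roll": 6.9}]'

```text
clock: 1.77
tcp_pos: [0.5114, 0.0245, 0.2307]
orientation: [-0.001, 0.477, 0.879, -0.0]
wrist_force: [0.7, 0.2, -0.7]
finger_gap: 0.0855
grip_force: 0.0
```

Run:
```python
from h import *
rep([.5137,.018,.063])
```

```text
t 1.77 tcp [0.5114 0.0245 0.2307] q [-0.109  0.192 -0.115  1.265  0.     0.884] gap 0.0855 F [ 0.7  0.2 -0.7] gf 0.0
R cols x [-0.546  0.838  0.001] y [ 0.838  0.546 -0.001] z [-0.001  0.    -1.   ] ang x 123.1
need mm tool [ -6.8  -1.5 167.7]
```

servo_tool --increments '[{"grip": 0,"x": -7,"y": -1.5,"z": 30,"roll": 0},{"grip": 0,"x": 0,"y": 0,"z": 40,"roll": 0},{"grip": 0,"x": 0,"y": 0,"z": 40,"roll": 0},{"grip": 0,"x": 0,"y": 0,"z": 35,"roll": 0},{"grip": 0,"x": 0,"y": 0,"z": 22,"roll": 0}]'

```text
clock: 2.18
tcp_pos: [0.5115, 0.0184, 0.0604]
orientation: [-0.002, 0.474, 0.881, -0.001]
wrist_force: [1.0, 0.5, -0.2]
finger_gap: 0.0855
grip_force: 0.0
```

servo_tool --increments '[{"grip": 1,"x": 0,"y": 0,"z": 0,"roll": 0},{"grip": 1,"x": 0,"y": 0,"z": 0,"roll": 0},{"grip": 1,"x": 0,"y": 0,"z": 0,"roll": 0},{"grip": 1,"x": 0,"y": 0,"z": 0,"roll": 0},{"grip": 1,"x": 0,"y": 0,"z": 0,"roll": 0}]' --grip_force 25

```text
clock: 2.6
tcp_pos: [0.516, 0.0179, 0.0663]
orientation: [0.002, 0.474, 0.881, 0.001]
wrist_force: [-0.0, -0.2, 0.8]
finger_gap: 0.0253
grip_force: 0.0
```

servo_tool --increments '[{"grip": 1,"x": 0,"y": 0,"z": 0,"roll": 0},{"grip": 1,"x": 0,"y": 0,"z": 0,"roll": 0},{"grip": 1,"x": 0,"y": 0,"z": 0,"roll": 0},{"grip": 1,"x": 0,"y": 0,"z": 0,"roll": 0},{"grip": 1,"x": 0,"y": 0,"z": 0,"roll": 0}]'

```text
clock: 3.02
tcp_pos: [0.5166, 0.0186, 0.0662]
orientation: [0.002, 0.473, 0.881, 0.002]
wrist_force: [1.7, 3.3, 7.6]
finger_gap: 0.0135
grip_force: 30.8
```

Run:
```python
from h import *
rep([.5137,.018,.063])
a=shot("scene","s1.png",(270,210,110,90),4); b=shot("top","t1.png",(255,205,100,90),4)
cv2.imwrite("pics/k1.png",np.hstack([a[:360,:400],b[:360,:400]]))
```

```text
t 3.02 tcp [0.5166 0.0186 0.0662] q [-0.12   0.311 -0.385  0.87   0.002  0.866] gap 0.0135 F [1.7 3.3 7.6] gf 30.8
R cols x [-0.552  0.834 -0.002] y [0.834 0.552 0.005] z [ 0.005  0.001 -1.   ] ang x 123.5
need mm tool [ 1.1 -2.8  3.2]
```

View pics/k1.png

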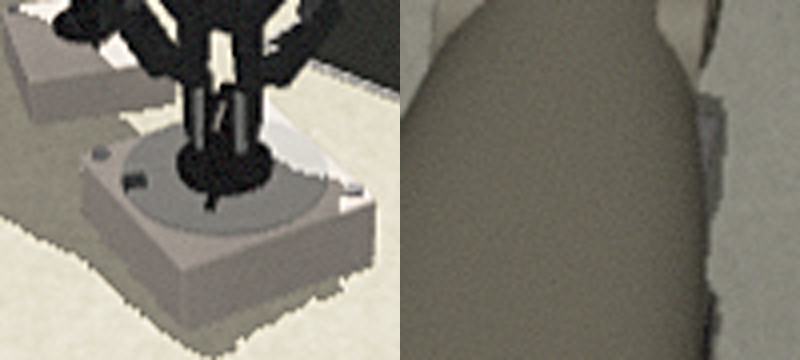

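Pads are on the bar (gap 13.5 mm). In the scene view the pointer tip is at about (322.5,261.7) and the mark's inner end at about (306,255).

servo_tool --increments '[{"grip": 1,"x": 0,"y": 0,"z": 0,"roll": 6},{"grip": 1,"x": 0,"y": 0,"z": 0,"roll": 6},{"grip": 1,"x": 0,"y": 0,"z": 0,"roll": 6},{"grip": 1,"x": 0,"y": 0,"z": 0,"roll": 6},{"grip": 1,"x": 0,"y": 0,"z": 0,"roll": 6}]'

```text
clock: 3.53
tcp_pos: [0.5161, 0.0185, 0.0662]
orientation: [0.001, 0.687, 0.727, 0.002]
wrist_force: [1.6, 3.3, 8.5]
finger_gap: 0.0134
grip_force: 30.9
```

servo_tool --increments '[{"grip": 1,"x": 0,"y": 0,"z": 0,"roll": 6},{"grip": 1,"x": 0,"y": 0,"z": 0,"roll": 6},{"grip": 1,"x": 0,"y": 0,"z": 0,"roll": 6},{"grip": 1,"x": 0,"y": 0,"z": 0,"roll": 6},{"grip": 1,"x": 0,"y": 0,"z": 0,"roll": 6}]'

```text
clock: 3.95
tcp_pos: [0.5156, 0.0186, 0.0662]
orientation: [0.0, 0.852, 0.524, 0.002]
wrist_force: [-0.2, 4.3, 9.3]
finger_gap: 0.0136
grip_force: 31.2
```

servo_tool --increments '[{"grip": 1,"x": 0,"y": 0,"z": 0,"roll": 3},{"grip": 1,"x": 0,"y": 0,"z": 0,"roll": 0},{"grip": 1,"x": 0,"y": 0,"z": 0,"roll": 0}]'

```text
clock: 4.2
tcp_pos: [0.5156, 0.0187, 0.0662]
orientation: [0.0, 0.864, 0.504, 0.002]
wrist_force: [-1.6, 4.2, 9.1]
finger_gap: 0.0135
grip_force: 31.2
```

Run:
```python
from h import *
rep([.5157,.0185,.063])
a=shot("scene","s2.png",(290,225,70,55),8);cv2.imwrite("pics/k2.png",a)
print(pix2w("scene",[(306.2,255),(322.5,261.7)],.053))
```

```text
t 4.2 tcp [0.5156 0.0187 0.0662] q [-1.200e-01  3.100e-01 -3.860e-01  8.710e-01  1.000e-03  1.966e+00] gap 0.0135 F [-1.6  4.2  9.1] gf 31.2
R cols x [0.493 0.87  0.002] y [ 0.87  -0.493  0.002] z [ 0.003  0.001 -1.   ] ang x 60.5
need mm tool [-0.1  0.2  3.2]
[[ 0.49782082 -0.0198997   0.053     ]
 [ 0.53996321 -0.01377256  0.053     ]]
```

View pics/k2.png

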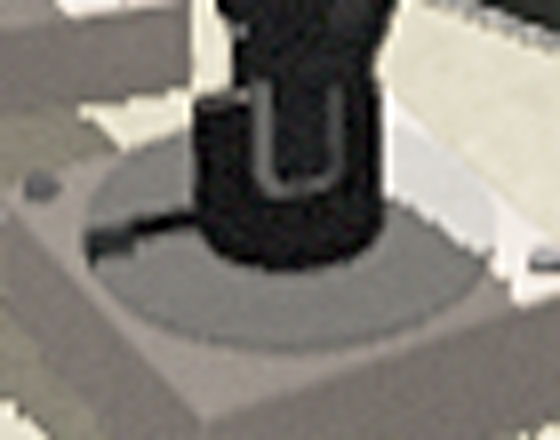

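Run:
```python
from h import *
o=np.array([.5150,.0187])
for a in(-108,-112,-116,-120,-124):
    u=np.array([np.cos(np.radians(a)),np.sin(np.radians(a))])
    print(a,[((w2pix("scene",[[*(o+r*u),.053]])[0]-[290,225])*8).round() for r in(.026,.044,.056)])
a=cv2.imread("pics/raw_s1.png")[225:280,290:325];b=cv2.imread("pics/raw_s2.png")[225:280,290:325];c=cv2.imread("pics/raw_s0.png")[225:280,290:325]
cv2.imwrite("pics/k3.png",cv2.resize(np.hstack([c[15:45],a[15:45],b[15:45]]),None,fx=7.5,fy=7.5,interpolation=cv2.INTER_NEAREST))
```

```text
-108 [array([191., 231.]), array([130., 251.]), array([ 90., 264.])]
-112 [array([188., 228.]), array([126., 245.]), array([ 84., 256.])]
-116 [array([185., 224.]), array([121., 238.]), array([ 79., 248.])]
-120 [array([183., 220.]), array([118., 232.]), array([ 74., 240.])]
-124 [array([182., 217.]), array([116., 226.]), array([ 71., 232.])]
```

View pics/k3.png

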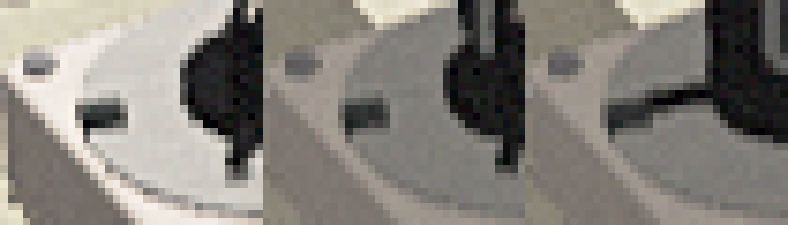

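Pinched bar and pointer now stand at -119.5°; the tip is at the tab's inner end, at about (650,102) in the strip. The mark estimates are -121° (top) and -118.5° (scene), so it is on the index. Next I release, raise the arm and re-check from the top view.

servo_tool --increments '[{"grip": 0,"x": 0,"y": 0,"z": 0,"roll": 0},{"grip": 0,"x": 0,"y": 0,"z": 0,"roll": 0},{"grip": 0,"x": 0,"y": 0,"z": 0,"roll": 0},{"grip": 0,"x": 0,"y": 0,"z": 0,"roll": 0},{"grip": 0,"x": 0,"y": 0,"z": -10,"roll": 0}]'

```text
clock: 4.67
tcp_pos: [0.5126, 0.0181, 0.0728]
orientation: [-0.001, 0.864, 0.503, -0.002]
wrist_force: [-0.3, 1.1, 0.2]
finger_gap: 0.0732
grip_force: 0.0
```

servo_tool --increments '[{"grip": 0,"x": 0,"y": 0,"z": -35,"roll": 0},{"grip": 0,"x": 0,"y": 0,"z": -40,"roll": 0},{"grip": 0,"x": 0,"y": 0,"z": -40,"roll": -7},{"grip": 0,"x": 0,"y": 0,"z": -40,"roll": -7},{"grip": 0,"x": 0,"y": 0,"z": -40,"roll": -7}]'

```text
clock: 5.08
tcp_pos: [0.5136, 0.0181, 0.2719]
orientation: [0.0, 0.756, 0.655, 0.0]
wrist_force: [0.8, 0.3, -0.3]
finger_gap: 0.0855
grip_force: 0.0
```

servo_tool --increments '[{"grip": 0,"roll": -7,"x": 0,"y": 0,"z": 0},{"grip": 0,"roll": -7,"x": 0,"y": 0,"z": 0},{"grip": 0,"roll": -7,"x": 0,"y": 0,"z": 0},{"grip": 0,"roll": -7,"x": 0,"y": 0,"z": 0},{"grip": 0,"roll": -7,"x": 0,"y": 0,"z": 0}]'

```text
clock: 5.5
tcp_pos: [0.5141, 0.018, 0.2701]
orientation: [0.0, 0.524, 0.852, 0.0]
wrist_force: [-0.9, -0.6, 0.9]
finger_gap: 0.0858
grip_force: 0.0
```

servo_tool --increments '[{"grip": 0,"roll": -7,"x": 0,"y": 0,"z": 0},{"grip": 0,"roll": -7,"x": 0,"y": 0,"z": 0},{"grip": 0,"roll": -7,"x": 0,"y": 0,"z": 0},{"grip": 0,"roll": -7,"x": 0,"y": 0,"z": 0},{"grip": 0,"roll": -7,"x": 0,"y": 0,"z": 0}]'

```text
clock: 5.92
tcp_pos: [0.5141, 0.018, 0.2699]
orientation: [0.0, 0.244, 0.97, -0.0]
wrist_force: [0.6, -0.3, -0.4]
finger_gap: 0.0856
grip_force: 0.0
```

servo_tool --increments '[{"grip": 0,"roll": -7,"x": 0,"y": 0,"z": 0},{"grip": 0,"roll": -7,"x": 0,"y": 0,"z": 0},{"grip": 0,"roll": -7,"x": 0,"y": 0,"z": 0},{"grip": 0,"roll": -7,"x": 0,"y": 0,"z": 0},{"grip": 0,"roll": -6,"x": 0,"y": 0,"z": 0}]'

```text
clock: 6.33
tcp_pos: [0.5141, 0.018, 0.2699]
orientation: [-0.0, -0.05, 0.999, -0.0]
wrist_force: [0.2, 0.1, 0.8]
finger_gap: 0.0859
grip_force: 0.0
```

Run:
```python
from h import *
rep([.33,.02,.27])
shot("top","t3.png",(265,215,80,75),1)
```

```text
t 6.33 tcp [0.5141 0.018  0.2699] q [-0.121  0.186 -0.026  1.358 -0.    -0.222] gap 0.0859 F [0.2 0.1 0.8] gf 0.0
R cols x [-0.995 -0.101  0.   ] y [-0.101  0.995 -0.   ] z [-0. -0. -1.] ang x -174.2
need mm tool [ 1.829e+02  2.050e+01 -1.000e-01]
```

servo_tool --increments '[{"grip": 0,"roll": 0,"x": 35,"y": 0,"z": 0},{"grip": 0,"roll": 0,"x": 35,"y": 0,"z": 0},{"grip": 0,"roll": 0,"x": 35,"y": 0,"z": 0},{"grip": 0,"roll": 0,"x": 35,"y": 0,"z": 0},{"grip": 0,"roll": 0,"x": 25,"y": 0,"z": 0}]'

```text
clock: 6.8
tcp_pos: [0.3471, 0.0026, 0.2695]
orientation: [-0.001, -0.046, 0.999, 0.0]
wrist_force: [-0.0, -0.3, 0.1]
finger_gap: 0.0855
grip_force: 0.0
```

servo_tool --increments '[{"grip": 0,"roll": 0,"x": 15,"y": 0,"z": 0},{"grip": 0,"roll": 0,"x": 15,"y": 0,"z": 0},{"grip": 0,"roll": 0,"x": 15,"y": 0,"z": 0}]'

```text
clock: 7.05
tcp_pos: [0.3042, -0.0019, 0.2698]
orientation: [0.0, -0.046, 0.999, -0.0]
wrist_force: [0.0, -0.4, 0.6]
finger_gap: 0.0855
grip_force: 0.0
```

Run:
```python
from h import *
rep([.33,.02,.27])
```

```text
t 7.05 tcp [ 0.3042 -0.0019  0.2698] q [-0.272 -0.232 -0.433  1.369 -0.    -0.365] gap 0.0855 F [ 0.  -0.4  0.6] gf 0.0
R cols x [-0.996 -0.092 -0.001] y [-0.092  0.996 -0.   ] z [ 0.001 -0.    -1.   ] ang x -174.7
need mm tool [-27.8  19.4  -0.1]
```

Run:
```python
from h import *
P=[(.313,.046,.5694,.2305),(.192,-.115,.5057,.2307),(.31,-.386,.5098,.0662),(.186,-.026,.508,.27),(-.232,-.433,.2936,.2698)]
M=[];b=[]
for j2,j3,r,z in P:
    f=j2-j3
    M.append([np.sin(j2),np.cos(j2),np.sin(f),np.cos(f),1,0]);b.append(r)
    M.append([np.cos(j2),-np.sin(j2),np.cos(f),-np.sin(f),0,1]);b.append(z)
s,res,rk,sv=np.linalg.lstsq(np.array(M),np.array(b),rcond=None);print(s.round(3),res,sv)
from scipy.optimize import least_squares
def fk(j2,j3):
    f=j2-j3;A,B,C,D,E,F=s
    return np.array([A*np.sin(j2)+B*np.cos(j2)+C*np.sin(f)+D*np.cos(f)+E,A*np.cos(j2)-B*np.sin(j2)+C*np.cos(f)-D*np.sin(f)+F])
for z in(.1,.2,.27,.35,.45):
  for rho in(.15,.2,.25,.3,.4,.6,.75):
    q=least_squares(lambda v:fk(*v)-[rho,z],[0,-.3]);j2,j3=q.x
    print(z,rho,q.x.round(2),"j4",round(np.pi/2-j2+j3,2),"%.4f"%q.cost)
print(pix2w("top",[(278,324),(348,320)],.06))
```

```text
[ 0.517  0.001  0.059  0.407  0.001 -0.21 ] [8.05431578e-07] [3.84919201 3.84919201 0.3224932  0.3224932  0.28234554 0.28234554]
0.1 0.15 [-0.47 -0.99] j4 1.05 0.0000
0.1 0.2 [-0.34 -0.93] j4 0.98 0.0000
0.1 0.25 [-0.22 -0.86] j4 0.93 0.0000
0.1 0.3 [-0.11 -0.78] j4 0.91 0.0000
0.1 0.4 [ 0.08 -0.59] j4 0.9 0.0000
0.1 0.6 [ 0.44 -0.1 ] j4 1.03 0.0000
0.1 0.75 [0.73 0.4 ] j4 1.24 0.0000
0.2 0.15 [-0.53 -0.76] j4 1.34 0.0000
0.2 0.2 [-0.41 -0.71] j4 1.27 0.0000
0.2 0.25 [-0.3  -0.65] j4 1.22 0.0000
0.2 0.3 [-0.2  -0.58] j4 1.19 0.0000
0.2 0.4 [ 0.  -0.4] j4 1.16 0.0000
0.2 0.6 [0.38 0.07] j4 1.26 0.0000
0.2 0.75 [0.71 0.61] j4 1.47 0.0000
0.27 0.15 [-0.53 -0.59] j4 1.51 0.0000
0.27 0.2 [-0.42 -0.55] j4 1.45 0.0000
0.27 0.25 [-0.32 -0.49] j4 1.4 0.0000
0.27 0.3 [-0.22 -0.42] j4 1.37 0.0000
0.27 0.4 [-0.02 -0.26] j4 1.34 0.0000
0.27 0.6 [0.37 0.22] j4 1.42 0.0000
0.27 0.75 [0.74 0.84] j4 1.67 0.0000
0.35 0.15 [-0.5  -0.38] j4 1.69 0.0000
0.35 0.2 [-0.41 -0.34] j4 1.63 0.0000
0.35 0.25 [-0.31 -0.29] j4 1.59 0.0000
0.35 0.3 [-0.21 -0.22] j4 1.56 0.0000
0.35 0.4 [-0.02 -0.06] j4 1.53 0.0000
0.35 0.6 [0.39 0.44] j4 1.63 0.0000
0.35 0.75 [0.93 1.42] j4 2.07 0.0000
0.45 0.15 [-0.43 -0.1 ] j4 1.91 0.0000
0.45 0.2 [-0.34 -0.05] j4 1.86 0.0000
0.45 0.25 [-0.26 -0.  ] j4 1.83 0.0000
0.45 0.3 [-0.16  0.06] j4 1.8 0.0000
0.45 0.4 [0.02 0.24] j4 1.78 0.0000
0.45 0.6 [0.48 0.86] j4 1.94 0.0000
0.45 0.75 [0.85 1.42] j4 2.15 0.0025
[[ 0.33652187  0.08168295  0.06      ]
 [ 0.34664657 -0.08245724  0.06      ]]
```

servo_tool --increments '[{"grip": 0,"roll": 0,"x": -21.7,"y": -34.1,"z": 0},{"grip": 0,"roll": 0,"x": -21.7,"y": -34.1,"z": 0},{"grip": 0,"roll": 0,"x": -21.7,"y": -34.1,"z": 0},{"grip": 0,"roll": 0,"x": -21.7,"y": -34.1,"z": 0},{"grip": 0,"roll": 0,"x": -21.7,"y": -34.1,"z": 0}]'

```text
clock: 7.47
tcp_pos: [0.4302, -0.163, 0.2699]
orientation: [0.0, -0.046, 0.999, -0.0]
wrist_force: [-0.7, -0.3, 0.7]
finger_gap: 0.0857
grip_force: 0.0
```

servo_tool --increments '[{"grip": 0,"roll": 0,"x": -21.7,"y": -34.1,"z": 0},{"grip": 0,"roll": 0,"x": -21.7,"y": -34.1,"z": 0},{"grip": 0,"roll": 0,"x": -21.7,"y": -34.1,"z": 0},{"grip": 0,"roll": 0,"x": -21.7,"y": -34.1,"z": 0},{"grip": 0,"roll": 0,"x": 0,"y": 0,"z": 30}]'

```text
clock: 7.88
tcp_pos: [0.5375, -0.2986, 0.2449]
orientation: [0.007, -0.045, 0.999, -0.006]
wrist_force: [1.9, -0.8, 0.7]
finger_gap: 0.0852
grip_force: 0.0
```

servo_tool --increments '[{"grip": 0,"roll": 0,"x": 0,"y": 0,"z": 30},{"grip": 0,"roll": 0,"x": 0,"y": 0,"z": 30},{"grip": 0,"roll": 0,"x": 0,"y": 0,"z": 20},{"grip": 0,"roll": 0,"x": 0,"y": 0,"z": 0}]'

```text
clock: 8.22
tcp_pos: [0.5262, -0.2871, 0.1544]
orientation: [-0.004, -0.046, 0.999, 0.003]
wrist_force: [0.0, 1.5, 0.6]
finger_gap: 0.0849
grip_force: 0.0
```

Run:
```python
from h import *
rep([.527,-.290,.086])
a=shot("scene","s4.png",(125,210,170,200),2.35); b=shot("top","t4.png",(265,215,80,75),5)
cv2.imwrite("pics/k4.png",np.hstack([a[:375,:400],b[:375,:400]]))
```

```text
t 8.22 tcp [ 0.5262 -0.2871  0.1544] q [-0.633  0.399 -0.02   1.161  0.    -0.726] gap 0.0849 F [0.  1.5 0.6] gf 0.0
R cols x [-0.996 -0.093  0.007] y [-0.093  0.996  0.006] z [-0.007  0.005 -1.   ] ang x -174.7
need mm tool [-1.  -3.4 68.3]
```

View pics/k4.png

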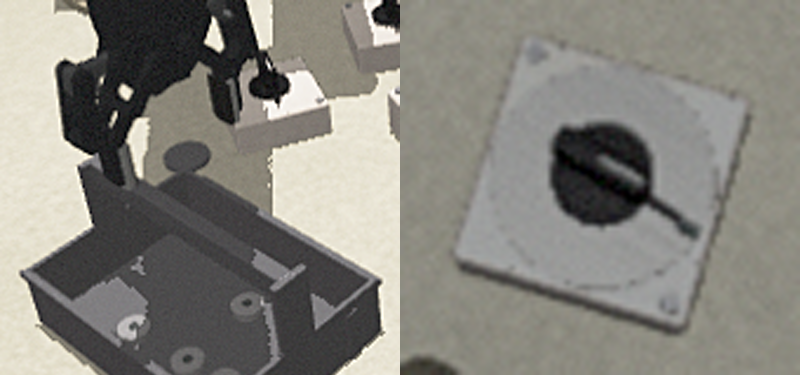

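Right crop: the pointer (690,228) runs straight into the index tab, so the knob is set. Left crop: the fingers straddle the handle from above.

Run:
```python
from h import *
o=lambda X:((w2pix("scene",[X])[0]-[125,210])*2.35).round()
print("tcp",o([.5262,-.2871,.1544]))
c,s=np.cos(.0997),np.sin(.0997)
for k in(-.11,0,.11): print(k,o([.527+k*c,-.290+k*s,.116]))
```

```text
tcp [179. 166.]
-0.11 [ 92. 153.]
0 [185. 210.]
0.11 [292. 275.]
```

servo_tool --increments '[{"grip": 0,"roll": 0,"x": -1,"y": -3,"z": 18},{"grip": 0,"roll": 0,"x": 0,"y": 0,"z": 25},{"grip": 0,"roll": 0,"x": 0,"y": 0,"z": 17},{"grip": 0,"roll": 0,"x": 0,"y": 0,"z": 8},{"grip": 0,"roll": 0,"x": 0,"y": 0,"z": 0}]'

```text
clock: 8.73
tcp_pos: [0.5301, -0.2916, 0.0914]
orientation: [-0.0, -0.047, 0.999, 0.0]
wrist_force: [0.3, -0.5, 1.0]
finger_gap: 0.0854
grip_force: 0.0
```

servo_tool --increments '[{"grip": 0.5,"roll": 0,"x": 0,"y": 0,"z": 0},{"grip": 0.7,"roll": 0,"x": 0,"y": 0,"z": 0},{"grip": 0.8,"roll": 0,"x": 0,"y": 0,"z": 0},{"grip": 1,"roll": 0,"x": 0,"y": 0,"z": 0},{"grip": 1,"roll": 0,"x": 0,"y": 0,"z": 0}]' --grip_force 80

```text
clock: 9.15
tcp_pos: [0.5306, -0.292, 0.0922]
orientation: [0.001, -0.048, 0.999, -0.0]
wrist_force: [0.8, 0.0, 0.4]
finger_gap: 0.0256
grip_force: 0.0
```

servo_tool --increments '[{"grip": 1,"roll": 0,"x": 0,"y": 0,"z": 0},{"grip": 1,"roll": 0,"x": 0,"y": 0,"z": 0},{"grip": 1,"roll": 0,"x": 0,"y": 0,"z": 0},{"grip": 1,"roll": 0,"x": 0,"y": 0,"z": 0}]'

```text
clock: 9.48
tcp_pos: [0.5306, -0.2921, 0.0921]
orientation: [0.001, -0.048, 0.999, -0.0]
wrist_force: [-0.4, -0.4, 5.6]
finger_gap: 0.012
grip_force: 79.5
```

Run:
```python
from h import *
rep([.527,-.290,.086])
```

```text
t 9.48 tcp [ 0.5306 -0.2921  0.0921] q [-0.636  0.443 -0.112  1.014 -0.    -0.731] gap 0.012 F [-0.4 -0.4  5.6] gf 79.5
R cols x [-0.995 -0.095 -0.001] y [-0.095  0.995 -0.001] z [ 0.001 -0.001 -1.   ] ang x -174.6
need mm tool [3.4 2.4 6.1]
```

servo_tool --increments '[{"grip": 1,"roll": 0,"x": 0,"y": 0,"z": -5},{"grip": 1,"roll": 0,"x": 0,"y": 0,"z": -10},{"grip": 1,"roll": 0,"x": 0,"y": 0,"z": -15},{"grip": 1,"roll": 0,"x": 0,"y": 0,"z": -20},{"grip": 1,"roll": 0,"x": 0,"y": 0,"z": -20}]' --grip_force 100

```text
clock: 9.9
tcp_pos: [0.5291, -0.2908, 0.161]
orientation: [-0.001, -0.048, 0.999, 0.001]
wrist_force: [-0.1, -0.7, -4.1]
finger_gap: 0.0123
grip_force: 97.8
```

servo_tool --increments '[{"grip": 1,"roll": 0,"x": 0,"y": 0,"z": -25},{"grip": 1,"roll": 0,"x": 0,"y": 0,"z": -25},{"grip": 1,"roll": 0,"x": 0,"y": 0,"z": -25},{"grip": 1,"roll": 0,"x": 0,"y": 0,"z": -25},{"grip": 1,"roll": 0,"x": 0,"y": 0,"z": -20}]'

```text
clock: 10.32
tcp_pos: [0.5298, -0.2914, 0.2831]
orientation: [-0.0, -0.048, 0.999, 0.0]
wrist_force: [-0.1, -0.5, -5.0]
finger_gap: 0.0119
grip_force: 97.8
```

servo_tool --increments '[{"grip": 1,"roll": 0,"x": 0,"y": 0,"z": -10},{"grip": 1,"roll": 0,"x": 0,"y": 0,"z": 0},{"grip": 1,"roll": 0,"x": 0,"y": 0,"z": 0}]'

```text
clock: 10.57
tcp_pos: [0.5301, -0.2916, 0.2907]
orientation: [-0.0, -0.048, 0.999, 0.0]
wrist_force: [0.0, 0.2, -4.0]
finger_gap: 0.0122
grip_force: 97.8
```

Run:
```python
from h import *
rep([.483,.291,.29])
print(env.get_state()["ft_torque"])
a=shot("scene","s5.png"); b=shot("top","t5.png")
cv2.imwrite("pics/k5.png",np.hstack([a[0:400,0:400],b[100:500,280:640][:, :360]]))
```

```text
t 10.57 tcp [ 0.5301 -0.2916  0.2907] q [-0.636  0.369  0.269  1.472  0.    -0.731] gap 0.0122 F [ 0.   0.2 -4. ] gf 97.8
R cols x [-0.995 -0.095  0.   ] y [-0.095  0.995  0.001] z [-0.  0. -1.] ang x -174.5
need mm tool [ -8.5 584.4   1. ]
[0.0391092  0.01281471 0.02055841]Traceback (most recent call last):
  File "<stdin>", line 5, in <module>
    return _nx.concatenate(arrs, 1, dtype=dtype, casting=casting)
           ~~~~~~~~~~~~~~~^^^^^^^^^^^^^^^^^^^^^^^^^^^^^^^^^^^^^^^
ValueError: all the input array dimensions except for the concatenation axis must match exactly, but along dimension 0, the array at index 0 has size 400 and the array at index 1 has size 380
```

servo_tool --increments '[{"grip": 1,"roll": 0,"x": 0,"y": 6,"z": 0},{"grip": 1,"roll": 0,"x": 0,"y": 12,"z": 0},{"grip": 1,"roll": 0,"x": 0,"y": 18,"z": 0},{"grip": 1,"roll": 0,"x": 0,"y": 24,"z": 0},{"grip": 1,"roll": 0,"x": -1,"y": 29,"z": 0}]'

```text
clock: 11.08
tcp_pos: [0.5219, -0.2019, 0.2902]
orientation: [-0.001, -0.047, 0.999, 0.0]
wrist_force: [0.2, -1.1, -3.0]
finger_gap: 0.0121
grip_force: 97.8
```

servo_tool --increments '[{"grip": 1,"roll": 0,"x": -1,"y": 29,"z": 0},{"grip": 1,"roll": 0,"x": -1,"y": 29,"z": 0},{"grip": 1,"roll": 0,"x": -1,"y": 29,"z": 0},{"grip": 1,"roll": 0,"x": -1,"y": 29,"z": 0},{"grip": 1,"roll": 0,"x": -1,"y": 29,"z": 0}]'

```text
clock: 11.5
tcp_pos: [0.5126, -0.0557, 0.2908]
orientation: [-0.0, -0.048, 0.999, 0.0]
wrist_force: [0.8, -0.2, -4.6]
finger_gap: 0.0119
grip_force: 97.8
```

servo_tool --increments '[{"grip": 1,"roll": 0,"x": -1,"y": 29,"z": 0},{"grip": 1,"roll": 0,"x": -1,"y": 29,"z": 0},{"grip": 1,"roll": 0,"x": -1,"y": 29,"z": 0},{"grip": 1,"roll": 0,"x": 0,"y": 29,"z": 0},{"grip": 1,"roll": 0,"x": 0,"y": 29,"z": 0}]'

```text
clock: 11.92
tcp_pos: [0.5016, 0.0887, 0.2908]
orientation: [-0.0, -0.048, 0.999, 0.0]
wrist_force: [1.2, -0.0, -4.0]
finger_gap: 0.0121
grip_force: 97.8
```

servo_tool --increments '[{"grip": 1,"roll": 0,"x": 0,"y": 29,"z": 0},{"grip": 1,"roll": 0,"x": 0,"y": 29,"z": 0},{"grip": 1,"roll": 0,"x": 0,"y": 29,"z": 0},{"grip": 1,"roll": 0,"x": 0,"y": 29,"z": 0},{"grip": 1,"roll": 0,"x": 0,"y": 29,"z": 0}]'

```text
clock: 12.33
tcp_pos: [0.4875, 0.2328, 0.2908]
orientation: [-0.001, -0.048, 0.999, 0.0]
wrist_force: [0.5, -0.9, -4.3]
finger_gap: 0.0118
grip_force: 97.8
```

servo_tool --increments '[{"grip": 1,"roll": 0,"x": 0,"y": 24,"z": 0},{"grip": 1,"roll": 0,"x": 0,"y": 18,"z": 0},{"grip": 1,"roll": 0,"x": 0,"y": 12,"z": 0},{"grip": 1,"roll": 0,"x": 0,"y": 6,"z": 0},{"grip": 1,"roll": 0,"x": 0,"y": 0,"z": 0}]'

```text
clock: 12.75
tcp_pos: [0.4827, 0.2915, 0.2909]
orientation: [-0.0, -0.049, 0.999, -0.0]
wrist_force: [-0.5, 0.0, -2.9]
finger_gap: 0.012
grip_force: 97.8
```

Run:
```python
from h import *
rep([.483,.291,.29])
print(env.get_state()["ft_torque"])
```

```text
t 12.75 tcp [0.4827 0.2915 0.2909] q [0.401 0.284 0.151 1.438 0.    0.304] gap 0.012 F [-0.5  0.  -2.9] gf 97.8
R cols x [-0.995 -0.097  0.001] y [-0.097  0.995 -0.   ] z [-0.001 -0.    -1.   ] ang x -174.4
need mm tool [-0.2 -0.5  0.9]
[-0.04578961  0.08051887 -0.01511837]
```

servo_tool --increments '[{"grip": 1,"roll": -3,"x": 0,"y": 0,"z": -10},{"grip": 1,"roll": -5,"x": 0,"y": 0,"z": -20},{"grip": 1,"roll": -6,"x": 0,"y": 0,"z": -25},{"grip": 1,"roll": -6,"x": 0,"y": 0,"z": -25},{"grip": 1,"roll": -6,"x": 0,"y": 0,"z": -25}]'

```text
clock: 13.17
tcp_pos: [0.4835, 0.289, 0.3974]
orientation: [-0.0, -0.273, 0.962, -0.0]
wrist_force: [0.6, 0.4, -3.9]
finger_gap: 0.0122
grip_force: 97.9
```

servo_tool --increments '[{"grip": 1,"roll": -6,"x": 0,"y": 0,"z": -25},{"grip": 1,"roll": -6,"x": 0,"y": 0,"z": -25},{"grip": 1,"roll": -6,"x": 0,"y": 0,"z": -25},{"grip": 1,"roll": -5,"x": 0,"y": 0,"z": -20},{"grip": 1,"roll": -3,"x": 0,"y": 0,"z": -15}]'

```text
clock: 13.58
tcp_pos: [0.4836, 0.2889, 0.5087]
orientation: [0.001, -0.482, 0.876, -0.0]
wrist_force: [0.8, 1.0, -4.3]
finger_gap: 0.0116
grip_force: 97.9
```

servo_tool --increments '[{"grip": 1,"roll": 0,"x": 0,"y": 0,"z": -12},{"grip": 1,"roll": 0,"x": 0,"y": 0,"z": -12},{"grip": 1,"roll": 0,"x": 0,"y": 0,"z": -12}]'

```text
clock: 13.83
tcp_pos: [0.4805, 0.2871, 0.5378]
orientation: [0.001, -0.48, 0.877, -0.0]
wrist_force: [22.5, 7.9, 12.7]
finger_gap: 0.0121
grip_force: 98.8
```

Run:
```python
from h import *
rep([.483,.291,.29])
```

```text
t 13.83 tcp [0.4805 0.2871 0.5378] q [ 0.395  0.563  1.265  2.272 -0.    -0.606] gap 0.0121 F [22.5  7.9 12.7] gf 98.8
R cols x [-0.54  -0.842 -0.001] y [-0.842  0.54  -0.001] z [ 0.001  0.    -1.   ] ang x -122.7
need mm tool [-4.400e+00  2.000e-01  2.478e+02]
```

servo_tool --increments '[{"grip": 1,"roll": 0,"x": 0,"y": 0,"z": 8},{"grip": 1,"roll": 0,"x": 0,"y": 0,"z": 8},{"grip": 1,"roll": 0,"x": 0,"y": 0,"z": 0}]'

```text
clock: 14.08
tcp_pos: [0.481, 0.2875, 0.5203]
orientation: [0.0, -0.48, 0.877, -0.0]
wrist_force: [-0.8, -1.3, -3.7]
finger_gap: 0.0123
grip_force: 98.5
```

Run:
```python
from h import *
rep([.483,.291,.5])
shot("scene","s6.png"); shot("top","t6.png")
```

```text
t 14.08 tcp [0.481  0.2875 0.5203] q [ 0.396  0.481  1.053  2.142 -0.    -0.605] gap 0.0123 F [-0.8 -1.3 -3.7] gf 98.5
R cols x [-0.539 -0.842 -0.   ] y [-0.842  0.539 -0.   ] z [ 0.  0. -1.] ang x -122.6
need mm tool [-4.   0.2 20.3]
```

View pics/s6.png

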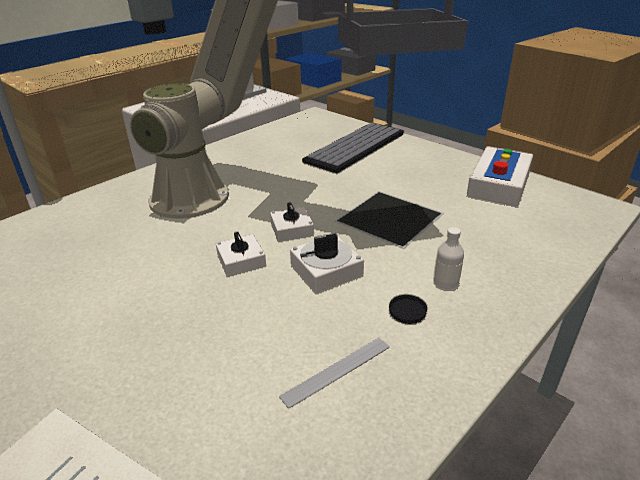

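The scene picture shows the tote level and clear above the mat. The force spike came from reaching the end of the elbow's range, not from contact. The interface can't command a tilt directly, so I'll use its rule that an out-of-reach pose is approached as far as the arm can: push gently beyond reach above the mat and read the lean.

servo_tool --increments '[{"grip": 1,"roll": 0,"x": -2,"y": -1.5,"z": -4},{"grip": 1,"roll": 0,"x": -2,"y": -1.5,"z": -4},{"grip": 1,"roll": 0,"x": -2,"y": -1.5,"z": -3},{"grip": 1,"roll": 0,"x": -2,"y": -1.5,"z": -3},{"grip": 1,"roll": 0,"x": -2,"y": -1.5,"z": -3}]' --grip_force 110

```text
clock: 14.6
tcp_pos: [0.4897, 0.2909, 0.5329]
orientation: [0.004, -0.48, 0.877, -0.0]
wrist_force: [-0.4, -1.1, -4.0]
finger_gap: 0.0118
grip_force: 109.0
```

servo_tool --increments '[{"grip": 1,"roll": 0,"x": -5,"y": -3.5,"z": -8},{"grip": 1,"roll": 0,"x": -10,"y": -7,"z": -16},{"grip": 1,"roll": 0,"x": -15,"y": -10,"z": -25}]'

```text
clock: 14.85
tcp_pos: [0.4962, 0.2897, 0.543]
orientation: [0.025, -0.481, 0.877, -0.0]
wrist_force: [-0.1, -0.2, -4.7]
finger_gap: 0.0115
grip_force: 108.9
```

Run:
```python
from h import *
rep([.483,.291,.5])
```

```text
t 14.85 tcp [0.4962 0.2897 0.543 ] q [ 0.386  0.555  1.265  2.232  0.005 -0.616] gap 0.0115 F [-0.1 -0.2 -4.7] gf 108.9
R cols x [-0.537 -0.843 -0.043] y [-0.842  0.538 -0.024] z [ 0.044  0.023 -0.999] ang x -122.5
need mm tool [ 7.9 12.8 42.4]
```

The lean builds up as hoped: 2.9° so far, outwards, with force only from the tote's weight. Continuing.

servo_tool --increments '[{"grip": 1,"roll": 0,"x": -16,"y": -11,"z": -26},{"grip": 1,"roll": 0,"x": -16,"y": -11,"z": -26},{"grip": 1,"roll": 0,"x": -16,"y": -11,"z": -26},{"grip": 1,"roll": 0,"x": -16,"y": -11,"z": -26},{"grip": 1,"roll": 0,"x": -16,"y": -11,"z": -26}]'

```text
clock: 15.27
tcp_pos: [0.5102, 0.2851, 0.572]
orientation: [0.076, -0.479, 0.874, -0.002]
wrist_force: [-0.6, 0.0, -4.1]
finger_gap: 0.0117
grip_force: 109.0
```

```bash
cat >> h.py <<'E'
def tilt():
    R=Rt(); z=R[:,2]; g=R.T@[0,0,-1.]   # gravity in tool axes; tote x=-tool x, y=tool y
    s=env.get_state(); grip=np.array(s["tcp_pos"])-.019*z
    Tt=np.c_[-R[:,0],R[:,1],-R[:,2]]
    lo=grip+Tt@np.array([-.11,.08,-.111]); cen=grip+Tt@np.array([0,0,-.083])
    print("tilt %.1f"%np.degrees(np.arccos(-z[2])),"lean az %.1f"%np.degrees(np.arctan2(z[1],z[0])),"downhill dir in tote %.1f (corner 144.4)"%np.degrees(np.arctan2(g[1],-g[0])),"grip",grip.round(3),"low",lo.round(3),"centre",cen.round(3))
    w=np.array([.58*np.cos(.39),.58*np.sin(.39),.81]);print("n in tool",(R.T@w).round(2))
E
python3 - <<'E'
from h import *
rep(); tilt()
E
```

```text
t 15.27 tcp [0.5102 0.2851 0.572 ] q [ 0.364  0.508  1.265  2.176  0.016 -0.637] gap 0.0117 F [-0.6  0.  -4.1] gf 109.0
R cols x [-0.529 -0.838 -0.13 ] y [-0.838  0.541 -0.077] z [ 0.135  0.069 -0.988] ang x -122.3
tilt 8.7 lean az 27.0 downhill dir in tote 149.5 (corner 144.4) grip [0.508 0.284 0.591] low [0.397 0.242 0.461] centre [0.519 0.289 0.509]
n in tool [-0.57 -0.39 -0.71]
```

servo_tool --increments '[{"grip": 1,"roll": 0,"x": -20,"y": -14,"z": -24},{"grip": 1,"roll": 0,"x": -20,"y": -14,"z": -24},{"grip": 1,"roll": 0,"x": -20,"y": -14,"z": -24},{"grip": 1,"roll": 0,"x": -20,"y": -14,"z": -24},{"grip": 1,"roll": 0,"x": -20,"y": -14,"z": -24}]'

```text
clock: 15.68
tcp_pos: [0.5373, 0.2862, 0.5974]
orientation: [0.131, -0.476, 0.869, -0.006]
wrist_force: [0.3, 0.4, -5.0]
finger_gap: 0.0118
grip_force: 109.0
```

servo_tool --increments '[{"grip": 1,"roll": 0,"x": -20,"y": -14,"z": -22},{"grip": 1,"roll": 0,"x": -20,"y": -14,"z": -22},{"grip": 1,"roll": 0,"x": -20,"y": -14,"z": -22},{"grip": 1,"roll": 0,"x": -20,"y": -14,"z": -22}]'

```text
clock: 16.02
tcp_pos: [0.5548, 0.2868, 0.6226]
orientation: [0.176, -0.473, 0.863, -0.009]
wrist_force: [-1.5, -1.7, -6.2]
finger_gap: 0.0115
grip_force: 109.0
```

Run:
```python
from h import *
rep(); tilt()
```

```text
t 16.02 tcp [0.5548 0.2868 0.6226] q [ 0.328  0.449  1.264  2.033  0.042 -0.666] gap 0.0115 F [-1.5 -1.7 -6.2] gf 109.0
R cols x [-0.491 -0.82  -0.295] y [-0.813  0.553 -0.182] z [ 0.312  0.151 -0.938] ang x -120.9
tilt 20.3 lean az 25.8 downhill dir in tote 148.4 (corner 144.4) grip [0.549 0.284 0.64 ] low [0.464 0.255 0.489] centre [0.575 0.296 0.563]
n in tool [-0.68 -0.46 -0.56]
```

servo_tool --increments '[{"grip": 1,"roll": 0,"x": -21,"y": -14,"z": -19},{"grip": 1,"roll": 0,"x": -21,"y": -14,"z": -19},{"grip": 1,"roll": 0,"x": -21,"y": -14,"z": -19},{"grip": 1,"roll": 0,"x": -21,"y": -14,"z": -19},{"grip": 1,"roll": 0,"x": -21,"y": -14,"z": -19}]'

```text
clock: 16.43
tcp_pos: [0.5773, 0.2923, 0.6553]
orientation: [0.231, -0.467, 0.854, -0.014]
wrist_force: [-0.4, -0.7, -3.8]
finger_gap: 0.0116
grip_force: 109.0
```

Run:
```python
from h import *
rep(); tilt()
```

```text
t 16.43 tcp [0.5773 0.2923 0.6553] q [ 0.319  0.421  1.264  1.95   0.055 -0.669] gap 0.0116 F [-0.4 -0.7 -3.8] gf 109.0
R cols x [-0.457 -0.803 -0.381] y [-0.791  0.564 -0.239] z [ 0.407  0.192 -0.893] ang x -119.6
tilt 26.7 lean az 25.3 downhill dir in tote 147.9 (corner 144.4) grip [0.57  0.289 0.672] low [0.501 0.267 0.512] centre [0.603 0.305 0.598]
n in tool [-0.73 -0.49 -0.46]
```

servo_tool --increments '[{"grip": 1,"roll": 0,"x": -21,"y": -14,"z": -17},{"grip": 1,"roll": 0,"x": -21,"y": -14,"z": -17},{"grip": 1,"roll": 0,"x": 0,"y": 0,"z": 0}]'

```text
clock: 16.68
tcp_pos: [0.5853, 0.2943, 0.6705]
orientation: [0.254, -0.464, 0.849, -0.016]
wrist_force: [-0.5, -0.4, -3.6]
finger_gap: 0.012
grip_force: 109.1
```

Run:
```python
from h import *
tilt()
R=Rt();p=np.array(env.get_state()["tcp_pos"]);print((1000*R.T@(np.array([.47,.28,.26])-p)).round())
```

```text
tilt 29.4 lean az 25.1 downhill dir in tote 147.7 (corner 144.4) grip [0.577 0.29  0.687] low [0.515 0.271 0.524] centre [0.614 0.308 0.615]
n in tool [-0.75 -0.51 -0.42]
[233. 190. 303.]
```

Run:
```python
from h import *
R=Rt();p=np.array(env.get_state()["tcp_pos"]);print((1000*R.T@(np.array([.491,.297,.25])-p)).round(1))
```

```text
[214.1 185.4 324.8]
```

servo_tool --increments '[{"grip": 1,"roll": 0,"x": 3.2,"y": 2.8,"z": 4.9},{"grip": 1,"roll": 0,"x": 6.4,"y": 5.6,"z": 9.7},{"grip": 1,"roll": 0,"x": 9.6,"y": 8.3,"z": 14.6},{"grip": 1,"roll": 0,"x": 12.8,"y": 11.1,"z": 19.5},{"grip": 1,"roll": 0,"x": 12.8,"y": 11.1,"z": 19.5}]'

```text
clock: 17.1
tcp_pos: [0.5645, 0.2947, 0.5791]
orientation: [0.252, -0.464, 0.849, -0.016]
wrist_force: [0.3, 0.7, -3.5]
finger_gap: 0.012
grip_force: 109.1
```

servo_tool --increments '[{"grip": 1,"roll": 0,"x": 12.8,"y": 11.1,"z": 19.5},{"grip": 1,"roll": 0,"x": 12.8,"y": 11.1,"z": 19.5},{"grip": 1,"roll": 0,"x": 12.8,"y": 11.1,"z": 19.5},{"grip": 1,"roll": 0,"x": 12.8,"y": 11.1,"z": 19.5},{"grip": 1,"roll": 0,"x": 12.8,"y": 11.1,"z": 19.5}]'

```text
clock: 17.52
tcp_pos: [0.5354, 0.2953, 0.4525]
orientation: [0.251, -0.464, 0.849, -0.016]
wrist_force: [1.4, 0.1, -4.1]
finger_gap: 0.0118
grip_force: 109.0
```

Run:
```python
from h import *
rep([.491,.297,.25]);tilt()
```

```text
t 17.52 tcp [0.5354 0.2953 0.4525] q [ 0.352 -0.026  0.049  1.139  0.042 -0.638] gap 0.0118 F [ 1.4  0.1 -4.1] gf 109.0
R cols x [-0.443 -0.797 -0.411] y [-0.781  0.568 -0.259] z [ 0.44   0.207 -0.874] ang x -119.1
need mm tool [101.7  88.1 157.7]
tilt 29.1 lean az 25.1 downhill dir in tote 147.8 (corner 144.4) grip [0.527 0.291 0.469] low [0.465 0.272 0.306] centre [0.564 0.309 0.397]
n in tool [-0.75 -0.5  -0.43]
```

servo_tool --increments '[{"grip": 1,"roll": 0,"x": 12.8,"y": 11.1,"z": 19.5},{"grip": 1,"roll": 0,"x": 12.8,"y": 11.1,"z": 19.5},{"grip": 1,"roll": 0,"x": 12.8,"y": 11.1,"z": 19.5},{"grip": 1,"roll": 0,"x": 12.8,"y": 11.1,"z": 19.5},{"grip": 1,"roll": 0,"x": 12.8,"y": 11.1,"z": 19.5}]'

```text
clock: 17.93
tcp_pos: [0.5068, 0.296, 0.3266]
orientation: [0.251, -0.464, 0.849, -0.016]
wrist_force: [-0.5, 0.5, -4.0]
finger_gap: 0.0118
grip_force: 109.0
```

servo_tool --increments '[{"grip": 1,"roll": 0,"x": 12.8,"y": 11.1,"z": 19.5},{"grip": 1,"roll": 0,"x": 9.6,"y": 8.3,"z": 14.6},{"grip": 1,"roll": 0,"x": 6.4,"y": 5.6,"z": 9.7},{"grip": 1,"roll": -1,"x": 3.2,"y": 2.8,"z": 4.9},{"grip": 1,"roll": -2,"x": 0,"y": 0,"z": 0}]'

```text
clock: 18.35
tcp_pos: [0.4916, 0.2961, 0.2627]
orientation: [0.249, -0.488, 0.837, -0.022]
wrist_force: [0.3, 0.4, -3.9]
finger_gap: 0.0114
grip_force: 109.0
```

servo_tool --increments '[{"grip": 1,"roll": -2,"x": 0,"y": 0,"z": 0},{"grip": 1,"roll": 0,"x": 0,"y": 0,"z": 0},{"grip": 1,"roll": 0,"x": 0,"y": 0,"z": 0},{"grip": 1,"roll": 0,"x": 0,"y": 0,"z": 0},{"grip": 1,"roll": 0,"x": 0,"y": 0,"z": 0}]'

```text
clock: 18.77
tcp_pos: [0.4938, 0.2968, 0.266]
orientation: [0.251, -0.501, 0.828, -0.027]
wrist_force: [-0.3, -0.2, -5.4]
finger_gap: 0.012
grip_force: 109.0
```

Run:
```python
from h import *
rep([.491,.297,.25]);tilt()
a=shot("top","t7.png",(120,180,200,160),2); b=shot("scene","s7.png",(300,60,200,210),2)
c=np.zeros((420,800,3),np.uint8);c[:320,:400]=a;c[:420,400:]=b;cv2.imwrite("pics/k7.png",c)
```

```text
t 18.77 tcp [0.4938 0.2968 0.266 ] q [ 0.389 -0.09  -0.466  0.685  0.024 -0.692] gap 0.012 F [-0.3 -0.2 -5.4] gf 109.0
R cols x [-0.373 -0.843 -0.389] y [-0.816  0.497 -0.295] z [ 0.442  0.207 -0.873] ang x -113.9
need mm tool [ 7.1  7.1 12.8]
tilt 29.2 lean az 25.1 downhill dir in tote 142.8 (corner 144.4) grip [0.485 0.293 0.283] low [0.428 0.263 0.119] centre [0.522 0.31  0.21 ]
n in tool [-0.7  -0.57 -0.42]
```

View pics/k7.png

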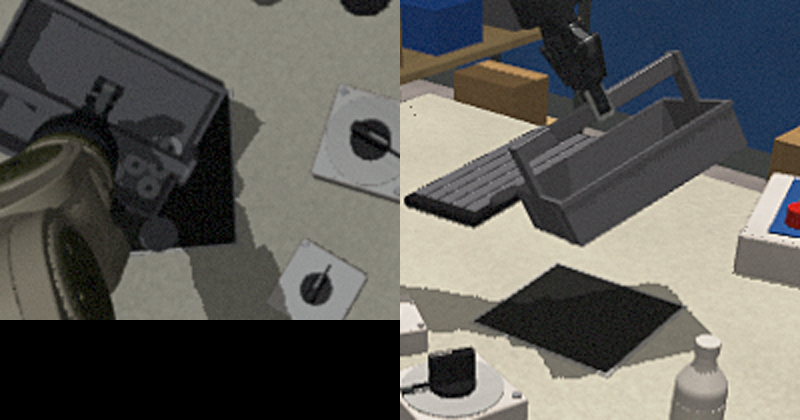

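The top crop shows the tote tilted over the mat with discs near the ear corner, at about (137,165), (148,187) and (172,148). I'll roll slightly towards the true diagonal so the discs settle, then take a last close look.

servo_tool --increments '[{"grip": 1,"roll": -2,"x": 0,"y": 0,"z": 0},{"grip": 1,"roll": -3,"x": 0,"y": 0,"z": 0},{"grip": 1,"roll": -1.5,"x": 0,"y": 0,"z": 0},{"grip": 1,"roll": 0,"x": 0,"y": 0,"z": 0},{"grip": 1,"roll": 0,"x": 0,"y": 0,"z": 0}]'

```text
clock: 19.28
tcp_pos: [0.4936, 0.2967, 0.2657]
orientation: [0.249, -0.547, 0.799, -0.041]
wrist_force: [0.1, 0.5, -4.1]
finger_gap: 0.0116
grip_force: 109.0
```

servo_tool --increments '[{"grip": 1,"roll": 0,"x": 0,"y": 0,"z": 0},{"grip": 1,"roll": 0,"x": 0,"y": 0,"z": 0},{"grip": 1,"roll": 0,"x": 0,"y": 0,"z": 0},{"grip": 1,"roll": 0,"x": 0,"y": 0,"z": 0},{"grip": 1,"roll": 0,"x": 0,"y": 0,"z": 0}]'

```text
clock: 19.7
tcp_pos: [0.4936, 0.2967, 0.2657]
orientation: [0.249, -0.547, 0.798, -0.041]
wrist_force: [-0.2, -0.2, -5.3]
finger_gap: 0.012
grip_force: 109.0
```

Run:
```python
from h import *
rep();tilt()
a=shot("top","t8.png",(160,210,80,100),6)
a=cv2.convertScaleAbs(a,alpha=1.8,beta=10)
# overlay: expected inner floor corner, and points along walls at disc-centre height
R=Rt();s=env.get_state();T=np.c_[-R[:,0],R[:,1],-R[:,2]];g=np.array(s["tcp_pos"])-.019*R[:,2]
for q in [(-.106,.076),(-.106,-.076),(-.056,.076),(-.106,.026),(-.056,.026)]:
    u=((w2pix("top",[g+T@np.array([*q,-.101-.006])])[0]-[160,210])*6).astype(int);cv2.circle(a,tuple(map(int,u)),4,(0,0,255),-1)
cv2.imwrite("pics/k8.png",a)
```

```text
t 19.7 tcp [0.4936 0.2967 0.2657] q [ 0.389 -0.09  -0.467  0.685  0.024 -0.806] gap 0.012 F [-0.2 -0.2 -5.3] gf 109.0
R cols x [-0.278 -0.894 -0.352] y [-0.853  0.398 -0.337] z [ 0.441  0.207 -0.873] ang x -107.3
tilt 29.2 lean az 25.1 downhill dir in tote 136.3 (corner 144.4) grip [0.485 0.293 0.282] low [0.435 0.249 0.12 ] centre [0.522 0.31  0.21 ]
n in tool [-0.63 -0.64 -0.42]
```

View pics/k8.png

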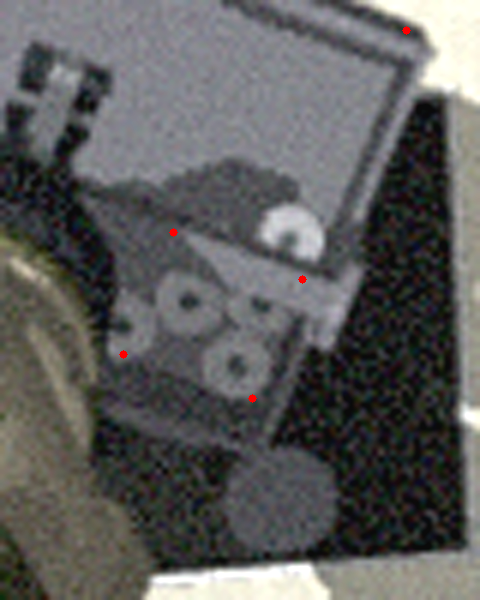

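The last crop shows all five discs packed in the ear corner, at (238,365), (260,305), (188,300), (125,325) and (290,240). The predicted floor corner at (252,398) matches the picture, so the tote has not slipped. Tilt is 29°, the arm is still, and the low corner is about 0.12 m above the bench.

```bash
python3 -c "
from workcell import env
print(env.hand_in())"
```

```text
the job is handed in; nothing more can be done
None
```

Job handed in at 19.8 s: the focus knob is on its index, and the tote is held still at 29° over the mat centre with all five discs in the ear corner; while raising it I reached the elbow's range end (1.265 against the listed 1.26), and I made the tilt by repeatedly pushing past the arm's reach, since the moves can't tilt directly.

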